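# Wedge the rocking weighing slab steady

### The arm

A 6-joint arm with a two-finger parallel gripper is mounted at the origin on a cart in front of the work surface, level with it; the furniture and walls round the work are solid. World frame = base frame: x ahead of the robot, y to its left, z up, the work surface at z = 0. Lengths are in m, angles in degrees, forces in N, time in s.
With the tool pointing down it reaches from about 0.4 to 0.825 m from the base axis. Payload 7 kg.
Tool frame: the origin (TCP) lies on the centre line of the jaws, within the pads' length; the fingertips stand 14 mm ahead of it and the grasp point (between the pads) lies 5 mm behind it; z points along the fingers, x is the direction in which the jaws open and shut, and the axes are right-handed (so a half turn about z gives the same grasp; the last joint's range is limited). The gripper opens to 88 mm and grips with 3 to 60 N. Pads are 19 mm wide; open, the fingers measure 130 mm over their backs; the gripper's body (78 mm by 193 mm) begins 47 mm behind the grasp point.
Start: joints at [81.996, 20.546, 0.682, 0, -70.136, -16.507], TCP at [0.28, 0.614, 0.241] pointing down, gripper open.
Joint ranges: [-176.03, 176.03], [-82.01, 121.73], [-58.28, 71.71], [-173.87, 95.51], [-174.79, -0.11], [-173.66, 173.66]. Speed limits (degrees/s): [136.94, 136.94, 172.46, 180, 180, 180].

### API

Orientations are given as [roll, pitch, yaw] about the fixed x, y, z axes, in that order (R = Rz(yaw) Ry(pitch) Rx(roll)).
In Python, from plant import * gives the robot as it stands.
- The arm moves only by the shell command python3 -m handwheel 'ROWS' [OPENING]. ROWS is JSON, a list of rows, each a list of 2 entries, a list of its own where there are three numbers: the shift along the tool's x, y, z each as a share of 0.2 m, from -1 to 1, then the turn, a rotation vector about the tool's x, y, z each as a share of 360 degrees, from -1 to 1. In form: [[[tx, ty, tz], [ax, ay, az]], ...]. A call has 1 to 5 rows; each row is the pose to reach, as a shift and turn from the pose commanded when the call began, along the tool's axes at that moment, turning the shorter way round; what a row does not reach only later rows make up. A row lasts 1/12 s, in which the tool goes at most 41.7 mm and 7.16 degrees, less where a joint would pass 70% of its speed; a pose out of reach is approached as far as the arm can. A call with a number of a shift or a turn outside -1 to 1 is refused whole. A call with a gripper value outside its range is refused whole. OPENING is the closure, from -1 (fully open) to 1 (shut), set as the call begins (- or left out, the last holds). The fingers move at their own pace and stop on an object; the grip force is fixed at half the most. Time passes only in rows, so rows that repeat a pose let the fingers close. It gives the time, the measured TCP pose, the force and the opening at its end, in the units of the state.
- get_obs(): the state, without advancing time (a new reading comes with each control period).
- snapshot(name): name is "side" or "top" or "wrist"; returns a dict with "color" (400x640x3 uint8, red, green, blue), "z_map" (400x640 float32, m along the optical axis (not along the pixel's ray), 0 where there is no reading), "intrinsics" (3x3 intrinsics, pixels), "rvec" (rotation vector, rad) and "tvec" (3), from world to camera coordinates, as OpenCV has them. Camera axes: x right, y down, z forward; pixel columns grow to the right and rows downward; lengths in m; the calibration is good to about 2 mm. A picture is of the moment at which its call begins.
- close_job(): hands the job in, once; it reports no verdict.
The state is a dict: "clock": time; "joint_pos": joint angles; "qvel": joint speeds; "tau": joint torques, N m; "tool_pos": TCP position; "orientation": TCP orientation; "force": force on the tool from outside, world axes, zero at the start; "moment": the same for the moment, N m; "opening": finger opening in m.
Only numpy, scipy, OpenCV 4.12 (cv2) and the standard library are available. Lean on these libraries where they do the work, as an engineer would, in place of code of your own. Each camera call takes 0.05 s, during which the arm holds its last target. There are 200 camera calls.

### The job

The stone weighing slab rocks because its front left foot is too short. With closed fingertips push the orange wedge along the worktop, thin end first, under that foot until the foot bears on it, then press down on the slab's top above that foot to feel whether it still rocks; go on wedging and pressing until it stands level and no longer rocks, and then draw back. Grasp and lift nothing, do not shove the slab out of its place or jack it out of level, and leave the bottle and the cups around it alone.

Things in the scene. Friction and masses are not known exactly. Their poses are not given: they have to be found in the camera images.
- slab: Stone weighing slab in a dark steel frame, about 3 kg, 200 (own x) x 240 (y) mm, top 60 mm and underside 25 mm above the worktop. Origin: its centre, at the level of the sound feet's undersides (z = 0 when level). x points away from the robot to its back edge, y left, z up. Three sound rubber feet, 24 mm across, at own (x, y) = (72, 100), (72, -92), (-80, -92) mm; the short foot at (-80, 100).
- short_foot (a point): On the upright axis of the short, round-bottomed steel foot (20 mm across) at the front left corner, at the level of the sound feet's undersides. The foot's tip is 4 to 8.5 mm above this point; how much differs every time and is not given. Axes as the slab's. Unwedged, the slab stands level on the other three feet.
- short_corner (a point): Point on the slab's top straight above the short foot (20 mm in from the front and left edges), 60 mm above the worktop: press here. Axes as the slab's. Unwedged, a downward press of a few N here tips the slab visibly (up to 0.035 to 0.07 rad, when the short foot meets the worktop); well wedged, it stays within about 0.002 rad of level.
- wedge: Loose orange plastic wedge, 90 (own x) x 40 (y) mm, 80 g. Origin: centre of its underside; x points to the thin end, z up. The ramp rises from 2 mm at x = +45 mm by 1 in 7 to 13 mm at x = -33 mm; behind it an upright heel block 22 mm high ends at x = -45 mm. Starts in front of the short foot, thin end 12 to 40 mm short of the foot's axis, up to 8 mm to a side, up to 0.12 rad askew.
- wedge_heel (a point): Centre of the flat back face of the wedge's heel (40 wide, 22 mm high), 11 mm above the worktop: the face to push on. Axes as the wedge's. Sliding the wedge alone takes about 1 N; once the foot bears on the ramp the push needed rises steeply (5 N is snug), and the wedge stays where it is left.
- wedge_tip (a point): Middle of the wedge's thin end, at its underside. Axes as the wedge's.
- drop_bottle: Bystander: small brown bottle with white cap, 30 mm across, 78 mm high, loose; origin at the centre of its underside.
- blue_cup: Bystander: blue-lidded sample cup, 35 x 43 x 24 mm, loose; origin at the centre of its underside.
- red_cup: Bystander: red-lidded sample cup, 35 x 43 x 24 mm, loose; origin at the centre of its underside.
Mind the look-alikes: they are no part of the job. Several things have the shape of the wedge; the one meant has the colours described above.

How it is judged:
By the outcome, as a careful person would: the job done as asked, in the order asked, and still so for the second after the job is handed in, with the robot touching nothing.
It also fails if it takes over 48 s, if anything falls off the work surface, if the arm or the gripper's body presses on something with over 40 N, if the wrist force passes 120 N, or if a joint passes its speed limit or range.

## Working session

There is one attempt and no reset: what is moved stays moved. The work goes in short steps, Python scripts to look and compute and a shell command to move; the robot and the scene stay as the last step left them, time stands still between calls to the robot, and variables do not carry over. Pictures are saved under pics/ and viewed, about 8 in all and at most 12, crops included, and the job is handed in when it is done.

```bash
mkdir -p pics; ls; cat > h.py <<'E'
from plant import *
import numpy as np, cv2
from scipy.spatial.transform import Rotation as R
def world(s):
    K=np.array(s["intrinsics"]);z=s["z_map"];v,u=np.mgrid[:400,:640]
    c=np.stack([(u-K[0,2])/K[0,0]*z,(v-K[1,2])/K[1,1]*z,z],-1)
    M=cv2.Rodrigues(np.array(s["rvec"],float))[0]
    return (c-np.array(s["tvec"]).ravel())@M
def save(im,n,f=1): cv2.imwrite("pics/"+n,cv2.resize(im[...,::-1],None,fx=f,fy=f,interpolation=cv2.INTER_CUBIC))
E
python3 - <<'E'
from h import *
o=get_obs();print({k:np.round(v,3) for k,v in o.items()})
a=snapshot("top");b=snapshot("side")
np.savez("s0.npz",a=world(a),b=world(b),ac=a["color"],bc=b["color"])
save(np.vstack([a["color"],b["color"]]),"p1.png",0.75)
E
```

```text
pics
{'clock': np.float64(0.0), 'joint_pos': array([ 8.1997e+01,  2.0591e+01,  6.3600e-01, -2.1000e-02, -7.0135e+01,
       -1.6507e+01]), 'qvel': array([-0.063, -0.058, -0.061, -0.072,  0.006, -0.046]), 'tau': array([ 3.0000e-03, -5.8273e+01,  2.9305e+01,  6.9970e+00,  7.0000e-03,
       -0.0000e+00]), 'tool_pos': array([0.28 , 0.614, 0.24 ]), 'orientation': array([-1.79993e+02, -9.20000e-02, -1.14517e+02]), 'force': array([-0.898,  0.271,  0.759]), 'moment': array([-0.027,  0.046,  0.07 ]), 'opening': np.float64(0.088)}
```

View pics/p1.png

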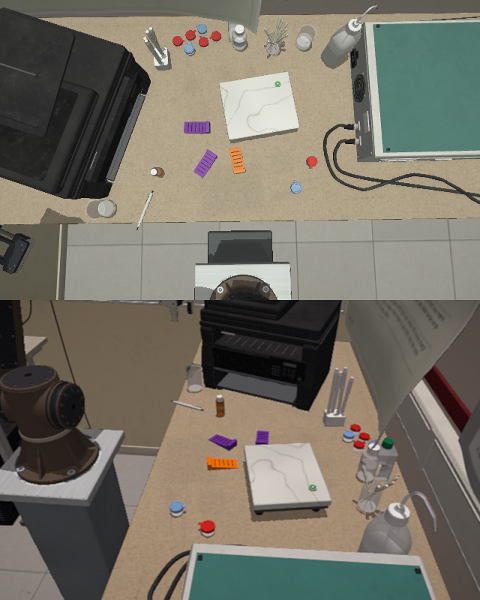

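The pictures show the orange wedge (top view full-res ~(316,213)) in front of the slab's near-left corner. The look-alikes are purple wedges at ~(262,170) and ~(274,217), to its left. The brown bottle is at ~(209,229), and the cups are at ~(415,215) red and ~(395,250) blue.

```bash
cat > seg.py <<'E'
from h import *
def wedge(W,c):
    h=cv2.cvtColor(c,cv2.COLOR_RGB2HSV)
    m=(h[...,0]>=7)&(h[...,0]<=18)&(h[...,1]>170)&(h[...,2]>90)&(W[...,2]>-.01)&(W[...,2]<.04)&(abs(W[...,1])<.3)&(W[...,0]<.7)
    return W[m]
def rect(P):
    r=cv2.minAreaRect((P[:,:2]*1000).astype(np.float32)); return r, cv2.boxPoints(r)
E
python3 - <<'E'
from seg import *
d=np.load("s0.npz")
for k in "ab":
    W,c=d[k],d[k+"c"]
    P=wedge(W,c);print(k,len(P),np.round(rect(P)[1],1).tolist(),rect(P)[0],"z",np.percentile(P[:,2],[2,50,98]).round(4))
    t=P[np.argsort(P[:,2])[-25:]];print(" heel top",t.mean(0).round(4))
    m=(W[...,2]>.045)&(W[...,2]<.075)&(W[...,0]>.4)&(W[...,0]<.85)&(abs(W[...,1])<.25)
    n,l,s,_=cv2.connectedComponentsWithStats(m.astype(np.uint8));i=1+np.argmax(s[1:,4])
    S=W[l==i];print(" slab",len(S),np.round(rect(S)[1],1).tolist(),rect(S)[0],S[:,2].mean())
    t=(abs(W[...,2])<.01)&(W[...,0]>.4)&(W[...,0]<.6)&(abs(W[...,1])<.2);print(" table z",np.median(W[t][:,2]))
save(d["ac"][120:290,180:440],"p2.png",3)
E
```

```text
a 22 [[448.1000061035156, 24.799999237060547], [454.8999938964844, -10.399999618530273], [532.2999877929688, 4.599999904632568], [525.5, 39.79999923706055]] ((490.18780517578125, 14.710575103759766), (78.84114837646484, 35.84095001220703), 10.984426498413086) z [0.0034 0.0175 0.0238]
 heel top [0.4746 0.0176 0.0156]
 slab 7400 [[556.9000244140625, 41.70000076293945], [595.4000244140625, -195.60000610351562], [794.0999755859375, -163.39999389648438], [755.7000122070312, 73.9000015258789]] ((675.5132446289062, -60.87315368652344), (201.34475708007812, 240.43630981445312), 9.205501556396484) 0.05983678206217604
 table z 0.0005619867755541008
b 608 [[402.20001220703125, 261.20001220703125], [459.8999938964844, -18.899999618530273], [547.7000122070312, -0.800000011920929], [489.8999938964844, 279.29998779296875]] ((474.9270935058594, 130.185791015625), (89.63285827636719, 286.0286865234375), 11.646756172180176) z [0.0015 0.0084 0.0348]
 heel top [0.4652 0.2688 0.0357]
 slab 8190 [[558.4000244140625, 42.599998474121094], [598.5999755859375, -199.89999389648438], [796.0, -167.1999969482422], [755.7999877929688, 75.30000305175781]] ((677.2174682617188, -62.30268859863281), (200.0973358154297, 245.80758666992188), 9.4114351272583) 0.05916046265650249
 table z -0.00021205421868524001
```

View pics/p2.png

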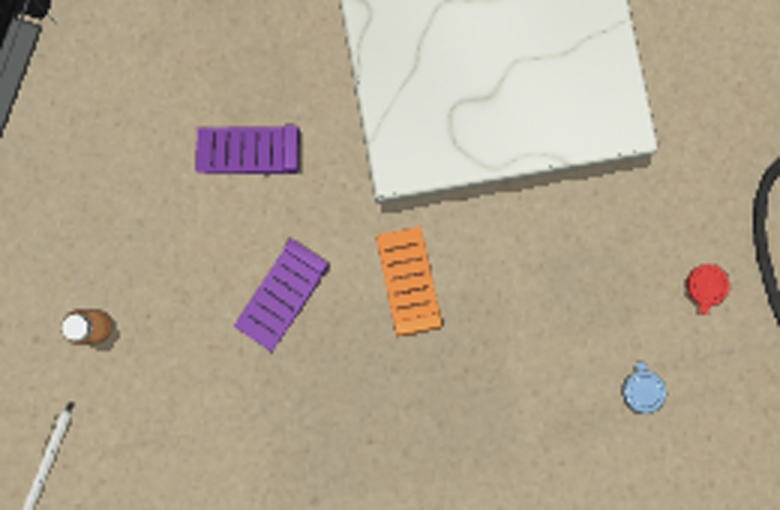

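The crop confirms the orange wedge: thin end towards the slab at crop (400,233), heel at (420,328). Its colour is unique. The bottle contaminated the side mask, so I'll restrict that mask.

```bash
sed -i 's/>=7/>=5/;s/<=18/<=22/;s/>170/>130/;s/abs(W\[...,1\])<.3/abs(W[...,1]-.02)<.08/' seg.py
python3 - <<'E'
from seg import *
d=np.load("s0.npz")
for k in "ab":
    W,c=d[k],d[k+"c"]
    P=wedge(W,c);r,b=rect(P);print(k,len(P),b.round(1).tolist(),r,"z",np.percentile(P[:,2],[2,50,98]).round(4))
a=np.deg2rad(9.3);Rm=np.array([[np.cos(a),-np.sin(a)],[np.sin(a),np.cos(a)]])
for c in ([.6755,-.0609],[.6772,-.062]): print("foot",np.array(c)+Rm@[-.08,.1])
E
```

```text
a 536 [[447.70001220703125, 26.100000381469727], [455.3999938964844, -14.100000381469727], [543.5, 2.700000047683716], [535.9000244140625, 43.0]] ((495.6164245605469, 14.43309211730957), (89.77760314941406, 40.949851989746094), 10.813436508178711) z [0.0003 0.0086 0.0238]
b 585 [[450.3999938964844, 44.0], [456.3999938964844, -16.700000762939453], [548.0, -7.599999904632568], [542.0, 53.099998474121094]] ((499.20867919921875, 18.18327522277832), (92.05242919921875, 60.99705505371094), 5.700650215148926) z [-0.001   0.0074  0.0229]
foot [0.58039116 0.02485727]
foot [0.58209116 0.02375727]
```

```bash
cat > go.py <<'E'
from h import *
import sys
# go.py x y z yaw : shift/turn shares from the measured pose
x,y,z,yaw=map(float,sys.argv[1:5]);o=get_obs()
A=R.from_euler("xyz",o["orientation"],degrees=True);B=R.from_euler("xyz",[180,0,yaw],degrees=True)
print("from",np.round(o["tool_pos"],4),np.round(o["orientation"],2),"shift",(A.inv().apply(np.array([x,y,z])-o["tool_pos"])/.2).round(3).tolist(),"turn",(np.rad2deg((A.inv()*B).as_rotvec())/360).round(4).tolist())
E
python3 - <<'E'
from h import *
d=np.load("s0.npz")
for k in "ab":
    W=d[k].reshape(-1,3);W=W[np.isfinite(W).all(1)]
    m=(W[:,2]>.05)&(W[:,2]<.6)&(W[:,0]>.15)&(W[:,0]<.55)&(W[:,1]>-.2)&(W[:,1]<.9)
    for y0 in np.arange(-.2,.9,.1):
        q=W[m&(W[:,1]>=y0)&(W[:,1]<y0+.1)]
        if len(q): print(k,round(y0,1),len(q),"minx",q[:,0].min().round(3),"maxz",q[:,2].max().round(3))
E
python3 go.py .40 .0 .24 -81.5
```

```text
a 0.2 133 minx 0.443 maxz 0.083
a 0.3 1579 minx 0.464 maxz 0.354
a 0.4 8452 minx 0.309 maxz 0.369
a 0.5 4926 minx 0.205 maxz 0.367
a 0.6 11 minx 0.302 maxz 0.317
b 0.2 135 minx 0.447 maxz 0.08
b 0.3 1681 minx 0.45 maxz 0.356
b 0.4 5058 minx 0.312 maxz 0.359
b 0.5 569 minx 0.208 maxz 0.322
b 0.6 164 minx 0.291 maxz 0.28
from [0.2799 0.6138 0.2397] [-1.7999e+02 -8.0000e-02 -1.1452e+02] shift [2.543, -1.82, 0.003] turn [0.0, -0.0002, -0.0917]
```

```bash
python3 - <<'E'
from h import *
d=np.load("s0.npz")
W=np.vstack([d[k].reshape(-1,3) for k in "ab"])
for zl,zh in((.03,.13),(.13,.25),(.25,.4)):
    print(zl,[(round(y0,2),q.min().round(2)) for y0 in np.arange(.2,.8,.04) for q in [W[(W[:,2]>zl)&(W[:,2]<zh)&(W[:,0]>.1)&(W[:,0]<.8)&(W[:,1]>=y0)&(W[:,1]<y0+.04)][:,0]] if len(q)>5])
save(d["bc"][:150,200:480],"p3.png",2.5)
save(d["ac"][200:400,:300],"p4.png",2.5)
E
```

```text
0.03 [(np.float64(0.24), np.float64(0.44)), (np.float64(0.28), np.float64(0.44)), (np.float64(0.32), np.float64(0.57)), (np.float64(0.36), np.float64(0.45)), (np.float64(0.4), np.float64(0.32)), (np.float64(0.44), np.float64(0.31)), (np.float64(0.48), np.float64(0.32)), (np.float64(0.52), np.float64(0.46))]
0.13 [(np.float64(0.28), np.float64(0.67)), (np.float64(0.32), np.float64(0.57)), (np.float64(0.36), np.float64(0.46)), (np.float64(0.4), np.float64(0.37)), (np.float64(0.44), np.float64(0.38)), (np.float64(0.48), np.float64(0.44)), (np.float64(0.52), np.float64(0.25)), (np.float64(0.56), np.float64(0.25)), (np.float64(0.64), np.float64(0.29))]
0.25 [(np.float64(0.28), np.float64(0.69)), (np.float64(0.32), np.float64(0.58)), (np.float64(0.36), np.float64(0.47)), (np.float64(0.4), np.float64(0.37)), (np.float64(0.44), np.float64(0.38)), (np.float64(0.48), np.float64(0.25)), (np.float64(0.52), np.float64(0.21)), (np.float64(0.56), np.float64(0.21)), (np.float64(0.64), np.float64(0.29))]
```

View pics/p4.png

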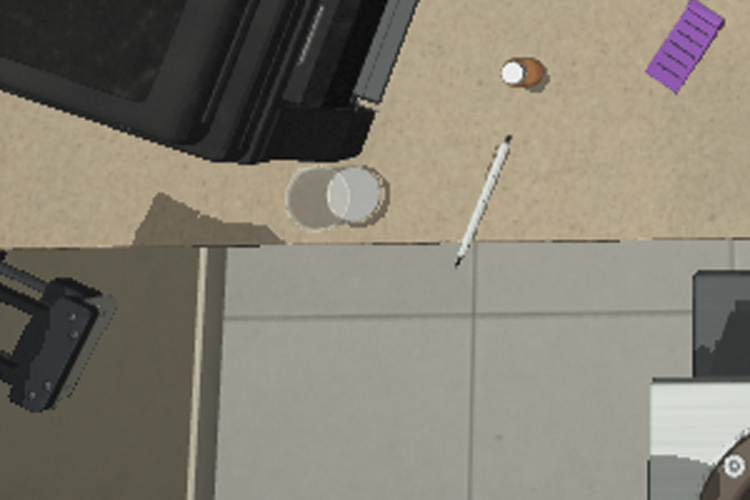

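The crop shows the gripper at bottom left (50,340), the printer's near corner at (220,160), a glass at (340,195) and a cabinet or wall strip at (205,370). I'll check how high that strip is before passing over it.

```bash
python3 - <<'E'
from h import *
d=np.load("s0.npz");W=d["a"]
for u,v in [(82,300),(86,340),(84,380),(60,310),(60,380),(89,320),(120,340),(100,290),(20,340),(38,310),(88,264)]: print((u,v),W[v,u].round(3))
E
python3 go.py .28 .614 .42 -114.5; python3 go.py .26 .40 .42 -90
```

```text
(82, 300) [ 0.212  1.015 -0.77 ]
(86, 340) [ 0.038  1.014 -0.817]
(84, 380) [-0.125  1.009 -0.808]
(60, 310) [ 0.188  1.026 -0.63 ]
(60, 380) [-0.084  1.025 -0.656]
(89, 320) [ 0.12   1.012 -0.832]
(120, 340) [ 0.034  0.872 -0.83 ]
(100, 290) [0.308 0.564 0.002]
(20, 340) [0.248 0.539 0.335]
(38, 310) [ 0.205  1.027 -0.492]
(88, 264) [0.378 0.439 0.31 ]
from [0.2799 0.6138 0.2397] [-1.7999e+02 -8.0000e-02 -1.1452e+02] shift [0.0, -0.0, -0.901] turn [-0.0, -0.0002, -0.0001]
from [0.2799 0.6138 0.2397] [-1.7999e+02 -8.0000e-02 -1.1452e+02] shift [1.015, -0.353, -0.9] turn [0.0, -0.0002, -0.0681]
```

```bash
python3 -m handwheel '[[[0,0,-0.2],[0,0,0]],[[0,0,-0.4],[0,0,0]],[[0,0,-0.6],[0,0,0]],[[0,0,-0.8],[0,0,0]],[[0,0,-0.9],[0,0,0]]]' 1; python3 go.py .29 .42 .42 -95;python3 go.py .38 .0 .42 -81.5
```

```text
clock: 0.52
tool_pos: [0.2807, 0.6144, 0.4262]
orientation: [180.0, 0.3, -114.5]
force: [-0.2, -0.1, 0.9]
opening: 0.06
from [0.2807 0.6144 0.4262] [ 180.      0.33 -114.51] shift [0.865, -0.446, 0.026] turn [-0.0001, 0.0009, -0.0542]
from [0.2807 0.6144 0.4262] [ 180.      0.33 -114.51] shift [2.589, -1.726, 0.016] turn [-0.0003, 0.0009, -0.0917]
```

```bash
python3 -m handwheel '[[[0.17,-0.09,0],[0,0,-0.01]],[[0.35,-0.18,0],[0,0,-0.02]],[[0.52,-0.27,0],[0,0,-0.03]],[[0.7,-0.36,0],[0,0,-0.04]],[[0.86,-0.45,0],[0,0,-0.054]]]' 1; python3 go.py .34 .22 .38 -88
```

```text
clock: 0.93
tool_pos: [0.2903, 0.418, 0.4202]
orientation: [180.0, -0.0, -94.9]
force: [0.4, -0.5, 1.4]
opening: 0.0265
from [0.2903 0.418  0.4202] [ 1.7999e+02 -3.0000e-02 -9.4900e+01] shift [0.965, -0.332, 0.201] turn [0.0, -0.0001, -0.0192]
```

```bash
python3 -m handwheel '[[[0.2,-0.07,0.0],[0,0,0]],[[0.4,-0.15,0.0],[0,0,-0.005]],[[0.6,-0.22,0.0],[0,0,-0.01]],[[0.8,-0.3,0.05],[0,0,-0.015]],[[0.98,-0.33,0.15],[0,0,-0.02]]]' 1; python3 go.py .415 .0 .2 -81.5
```

```text
clock: 1.35
tool_pos: [0.3395, 0.2221, 0.3942]
orientation: [-179.8, 0.1, -87.8]
force: [0.3, 0.0, -0.3]
opening: 0.0011
from [0.3395 0.2221 0.3942] [-1.7984e+02  1.5000e-01 -8.7770e+01] shift [1.127, -0.332, 0.969] turn [-0.0005, 0.0004, -0.0174]
```

```bash
python3 -m handwheel '[[[0.2,-0.07,0.0],[0,0,0]],[[0.4,-0.15,0.0],[0,0,-0.005]],[[0.6,-0.22,0.1],[0,0,-0.01]],[[0.8,-0.3,0.2],[0,0,-0.015]],[[1,-0.33,0.3],[0,0,-0.0174]]]' 1; python3 go.py .428 .0025 .15 -81.5
```

```text
clock: 1.77
tool_pos: [0.409, 0.0387, 0.3395]
orientation: [-179.9, 0.0, -81.5]
force: [1.4, 0.2, -1.1]
opening: 0.0006
from [0.409  0.0387 0.3395] [-1.7993e+02  3.0000e-02 -8.1490e+01] shift [0.193, -0.066, 0.947] turn [-0.0002, 0.0001, 0.0]
```

```bash
sleep 1; python3 -m handwheel '[[[0.1,0,0.2],[0,0,0]],[[0.1,0,0.4],[0,0,0]],[[0.1,0,0.6],[0,0,0]],[[0.1,0,0.8],[0,0,0]],[[0.1,0,0.9],[0,0,0]]]' 1; python3 go.py .428 .0025 .022 -81.5
```

```text
clock: 2.18
tool_pos: [0.4086, 0.0191, 0.1557]
orientation: [179.7, -0.0, -81.7]
force: [-1.2, -0.6, -0.6]
opening: 0.0005
from [0.4086 0.0191 0.1557] [ 1.797e+02 -5.000e-02 -8.171e+01] shift [0.096, -0.087, 0.668] turn [0.0008, -0.0001, -0.0006]
```

```bash
python3 -m handwheel '[[[0.09,-0.03,0.15],[0,0,0]],[[0.09,-0.06,0.35],[0,0,0]],[[0.09,-0.07,0.5],[0,0,0]],[[0.09,-0.07,0.6],[0,0,0]],[[0.09,-0.07,0.66],[0,0,0]]]' 1; python3 -m handwheel '[[[0,0,0],[0,0,0]]]' 1;python3 go.py .428 .0025 .022 -81.5
python3 - <<'E'
from seg import *
print(get_obs()["force"].round(2))
b=snapshot("side");a=snapshot("top")
for s in (a,b):
    P=wedge(world(s),s["color"]);r,q=rect(P);print(len(P),q.round(1).tolist())
save(np.hstack([a["color"][150:270,240:400],b["color"][150:330,180:450][:120,:160]]),"p5.png",2.4)
save(b["color"][120:330,180:460],"p5.png",2.8)
E
```

```text
clock: 2.6
tool_pos: [0.4263, 0.004, 0.0253]
orientation: [179.8, -0.1, -81.7]
force: [0.2, 0.1, 0.3]
opening: 0.0007
clock: 2.68
tool_pos: [0.4259, 0.0039, 0.0254]
orientation: [179.7, -0.1, -81.6]
force: [-1.4, -0.3, 0.6]
opening: 0.0001
from [0.4259 0.0039 0.0254] [ 1.7968e+02 -9.0000e-02 -8.1640e+01] shift [0.008, -0.009, 0.017] turn [0.0009, -0.0003, -0.0004]
[-1.35 -0.25  0.59]
60 [[522.7999877929688, 39.70000076293945], [535.2999877929688, 2.0999999046325684], [547.2999877929688, 6.0], [534.7999877929688, 43.70000076293945]]
527 [[447.79998779296875, 34.70000076293945], [460.20001220703125, -19.200000762939453], [549.0999755859375, 1.2000000476837158], [536.7000122070312, 55.099998474121094]]
```

View pics/p5.png

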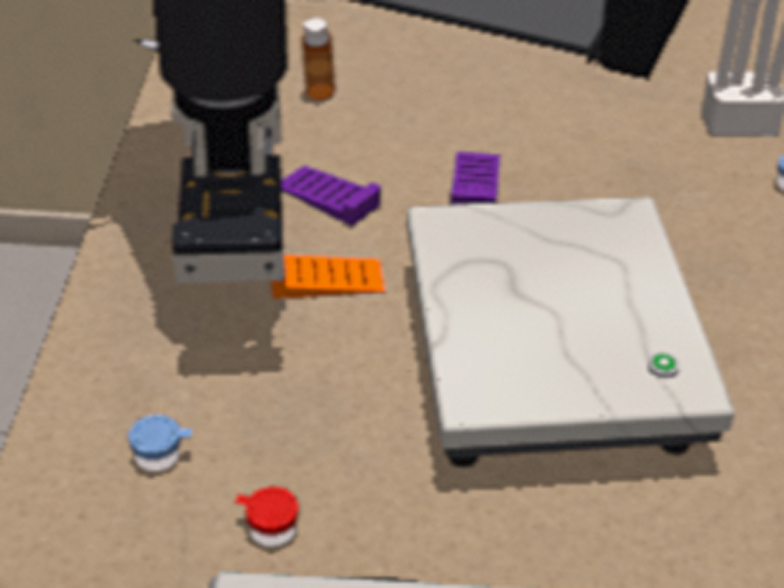

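The side view shows the closed gripper just behind the orange wedge's heel (crop (275,280)). Its thin end (383,280) points at the slab, and the cups and bottle are clear. I'll start pushing.

```bash
python3 -m handwheel '[[[0.009,-0.03,0.015],[0,0,0]],[[0.009,-0.06,0.015],[0,0,0]],[[0.009,-0.09,0.015],[0,0,0]],[[0.009,-0.12,0.015],[0,0,0]],[[0.009,-0.15,0.015],[0,0,0]]]' 1; python3 -m handwheel '[[[0,-0.03,0],[0,0,0]],[[0,-0.06,0],[0,0,0]],[[0,-0.07,0],[0,0,0]],[[0,-0.08,0],[0,0,0]],[[0,-0.09,0],[0,0,0]]]' 1
cat > look.py <<'E'
from seg import *
import sys
F=np.array([.581,.0245])
s=snapshot("side");W=world(s)
P=wedge(W,s["color"]);r,q=rect(P);print("side wedge",len(P),q.round(1).tolist(),"maxx",np.percentile(P[:,0],99).round(4))
m=(W[...,2]>.045)&(W[...,2]<.075)&(W[...,0]>.52)&(W[...,0]<.85)&(W[...,1]>-.25)&(W[...,1]<.1)&(s["color"].min(-1)>120)
S=W[m];A=np.c_[S[:,:2]-[.676,-.061],np.ones(len(S))]
for _ in range(4):
    c=np.linalg.lstsq(A,S[:,2],rcond=None)[0];k=abs(A@c-S[:,2])<.003;A,S=A[k],S[k]
rr=rect(S);print("plane slope x,y",c.round(4),"n",len(S),"slab",np.round(rr[0][0],1),round(rr[0][2],2))
o=get_obs();print(o["clock"].round(2),o["tool_pos"].round(4),o["force"].round(2))
if len(sys.argv)>1: save(s["color"][120:330,180:460],sys.argv[1],2.8)
E
python3 look.py
```

```text
clock: 3.2
tool_pos: [0.4588, 0.0076, 0.0254]
orientation: [-179.9, 0.0, -81.6]
force: [-1.2, -0.5, 0.5]
opening: 0.0003
clock: 3.62
tool_pos: [0.4756, 0.01, 0.0248]
orientation: [180.0, -0.0, -81.6]
force: [-0.4, 0.5, 0.1]
opening: 0.0006
side wedge 385 [[487.70001220703125, 43.29999923706055], [492.20001220703125, -12.399999618530273], [572.0999755859375, -5.900000095367432], [567.5999755859375, 49.79999923706055]] maxx 0.5689
plane slope x,y [0.001  0.0009 0.0597] n 7414 slab [677.6 -62.8] 9.39Traceback (most recent call last):
  File "look.py", line 11, in <module>
    o=get_obs();print(o["clock"].round(2),o["tool_pos"].round(4),o["force"].round(2))
                      ^^^^^^^^^^^^^^^^
AttributeError: 'float' object has no attribute 'round'
```

```bash
sed -i 's/o\["clock"\].round(2)/round(o["clock"],2)/' look.py
M='python3 -m handwheel'; python3 -m handwheel '[[[0,-0.02,0],[0,0,0]],[[0,-0.04,0],[0,0,0]],[[0,-0.06,0],[0,0,0]],[[0,-0.08,0],[0,0,0]],[[0,-0.08,0],[0,0,0]]]' 1; python3 -m handwheel '[[[0,-0.01,0],[0,0,0]],[[0,-0.02,0],[0,0,0]],[[0,-0.03,0],[0,0,0]],[[0,-0.03,0],[0,0,0]]]' 1
```

```text
clock: 4.08
tool_pos: [0.4926, 0.0127, 0.025]
orientation: [-180.0, 0.0, -81.6]
force: [0.6, -0.4, 1.0]
opening: 0.0004
clock: 4.42
tool_pos: [0.4979, 0.0134, 0.025]
orientation: [-180.0, 0.0, -81.6]
force: [-1.3, -0.6, 0.4]
opening: 0.0006
```

```bash
python3 -m handwheel '[[[0,-0.01,0],[0,0,0]],[[0,-0.02,0],[0,0,0]],[[0,-0.02,0],[0,0,0]]]' 1; python3 -m handwheel '[[[0,-0.01,0],[0,0,0]],[[0,-0.02,0],[0,0,0]],[[0,-0.02,0],[0,0,0]]]' 1;  python3 -m handwheel '[[[0,-0.01,0],[0,0,0]],[[0,-0.02,0],[0,0,0]],[[0,-0.02,0],[0,0,0]]]' 1; python3 look.py
```

```text
clock: 4.67
tool_pos: [0.5018, 0.014, 0.025]
orientation: [-180.0, -0.0, -81.6]
force: [0.4, 0.0, 0.6]
opening: 0.0002
clock: 4.92
tool_pos: [0.5058, 0.0146, 0.025]
orientation: [-180.0, 0.0, -81.6]
force: [0.1, 0.3, -0.6]
opening: 0.0005
clock: 5.17
tool_pos: [0.5083, 0.0146, 0.0247]
orientation: [179.9, -0.0, -81.6]
force: [-4.2, -1.2, 3.1]
opening: 0.0005
side wedge 169 [[517.2999877929688, 31.799999237060547], [525.5999755859375, -8.800000190734863], [572.7999877929688, 0.8999999761581421], [564.5, 41.5]] maxx 0.5691
plane slope x,y [0.0011 0.0012 0.0597] n 7460 slab [677.5 -62.8] 9.38
5.22 [0.5084 0.0146 0.0247] [-4.13 -0.26  3.5 ]
```

```bash
python3 -m handwheel '[[[0,-0.004,0],[0,0,0]],[[0,-0.004,0],[0,0,0]]]' 1; python3 -m handwheel '[[[0,0,0],[0,0,0]],[[0,0,0],[0,0,0]]]' 1; python3 look.py
```

```text
clock: 5.38
tool_pos: [0.5085, 0.0146, 0.0246]
orientation: [179.8, -0.0, -81.6]
force: [-5.5, 0.5, 4.8]
opening: 0.0005
clock: 5.55
tool_pos: [0.5085, 0.0146, 0.0246]
orientation: [179.8, -0.0, -81.6]
force: [-6.3, -1.1, 4.0]
opening: 0.0006
side wedge 165 [[517.7000122070312, 32.599998474121094], [525.7999877929688, -9.300000190734863], [572.2000122070312, -0.4000000059604645], [564.0999755859375, 41.5]] maxx 0.5692
plane slope x,y [0.0008 0.001  0.0597] n 7427 slab [677.4 -62.8] 9.37
5.6 [0.5085 0.0146 0.0246] [-6.29 -0.    4.82]
```

```bash
python3 -m handwheel '[[[0,0.05,0],[0,0,0]],[[0,0.12,0],[0,0,0]],[[0,0.12,-0.15],[0,0,0]],[[0,0.12,-0.3],[0,0,0]],[[0,0.12,-0.4],[0,0,0]]]' 1; python3 look.py; python3 go.py .581 .0245 .105 -81.5;
```

```text
clock: 6.02
tool_pos: [0.4872, 0.012, 0.1073]
orientation: [-179.8, 0.0, -81.6]
force: [0.7, 0.5, 1.1]
opening: 0.0006
side wedge 331 [[513.5, 53.599998474121094], [524.7000122070312, -8.899999618530273], [571.5999755859375, -0.5], [560.4000244140625, 62.0]] maxx 0.569
plane slope x,y [0.001  0.0011 0.0597] n 7434 slab [677.6 -63. ] 9.27
6.07 [0.4893 0.0126 0.1106] [1.8  0.37 3.85]
from [0.4893 0.0126 0.1106] [-1.795e+02  6.000e-02 -8.152e+01] shift [0.009, -0.462, 0.032] turn [-0.0014, 0.0002, -0.0001]
```

```bash
python3 -m handwheel '[[[0,-0.15,0],[0,0,0]],[[0,-0.3,0],[0,0,0]],[[0,-0.46,0],[0,0,0]],[[0,-0.46,0],[0,0,0]]]' 1; python3 look.py p6.png; python3 go.py .581 .0245 .077 -81.5;
```

```text
clock: 6.4
tool_pos: [0.583, 0.0263, 0.1051]
orientation: [-179.7, -0.0, -81.5]
force: [0.8, -0.1, 0.8]
opening: 0.0005
side wedge 346 [[511.6000061035156, -3.4000000953674316], [569.2000122070312, -15.600000381469727], [582.7999877929688, 48.70000076293945], [525.2000122070312, 60.79999923706055]] maxx 0.5691
plane slope x,y [0.0009 0.0011 0.0597] n 6627 slab [677.6 -62.9] 9.06
6.45 [0.5801 0.0257 0.1044] [-0.1  -0.13  0.87]
from [0.5801 0.0257 0.1044] [-179.88   -0.    -81.61] shift [0.006, -0.003, 0.137] turn [-0.0003, -0.0, -0.0003]
```

```bash
mv p6.png pics/ 2>/dev/null; python3 - <<'E'
from h import *
s=snapshot("side");save(s["color"][120:330,180:460],"p6.png",2.8)
E
```

```text
(no output)
```

View pics/p6.png

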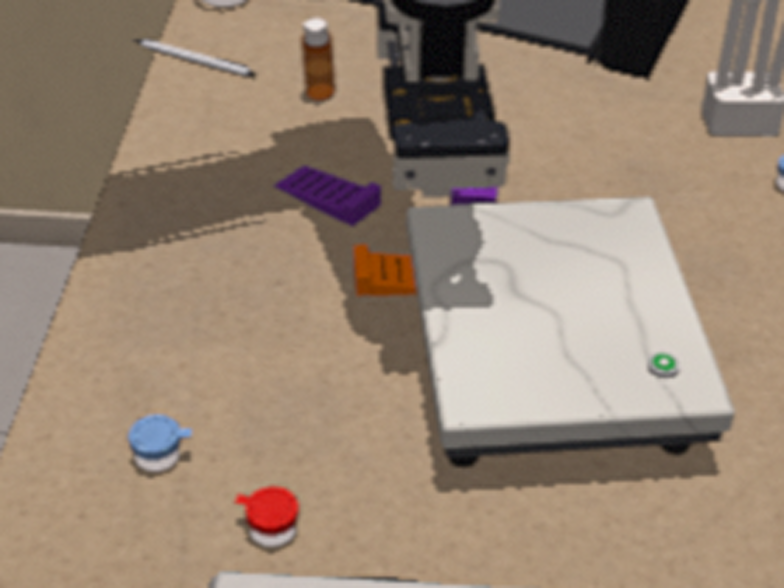

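The wedge (heel at crop (365,270)) is now under the slab's front-left edge, and the gripper hovers over the corner. Next I press.

```bash
python3 -m handwheel '[[[0.006,0,0.05],[0,0,0]],[[0.006,0,0.1],[0,0,0]],[[0.006,0,0.14],[0,0,0]],[[0.006,0,0.14],[0,0,0]]]' 1; python3 -m handwheel '[[[0,0,0.005],[0,0,0]],[[0,0,0.01],[0,0,0]],[[0,0,0.01],[0,0,0]]]' 1; python3 -m handwheel '[[[0,0,0.005],[0,0,0]],[[0,0,0.01],[0,0,0]],[[0,0,0.01],[0,0,0]]]' 1;python3 -m handwheel '[[[0,0,0.005],[0,0,0]],[[0,0,0.01],[0,0,0]],[[0,0,0.01],[0,0,0]]]' 1; python3 look.py
```

```text
clock: 6.83
tool_pos: [0.5761, 0.0235, 0.0749]
orientation: [179.9, -0.0, -81.6]
force: [0.3, -0.5, -0.4]
opening: 0.0006
clock: 7.08
tool_pos: [0.5774, 0.0239, 0.075]
orientation: [-180.0, 0.0, -81.6]
force: [0.0, -0.7, 0.4]
opening: 0.0003
clock: 7.33
tool_pos: [0.5777, 0.024, 0.0741]
orientation: [-180.0, -0.0, -81.6]
force: [-3.2, 1.0, 9.9]
opening: 0.0005
clock: 7.58
tool_pos: [0.5777, 0.024, 0.0738]
orientation: [-179.9, -0.0, -81.6]
force: [-10.3, 1.9, 24.7]
opening: 0.0004
side wedge 347 [[512.5999755859375, 55.29999923706055], [524.7000122070312, -9.699999809265137], [571.7000122070312, -0.8999999761581421], [559.5999755859375, 64.0999984741211]] maxx 0.5689
plane slope x,y [ 0.0035 -0.0003  0.0597] n 6590 slab [677.4 -62.5] 9.24
7.63 [0.5777 0.0241 0.0738] [-10.19   1.19  24.4 ]
```

```bash
python3 -m handwheel '[[[0,0,-0.01],[0,0,0]],[[0,0,-0.01],[0,0,0]]]' 1; python3 look.py;  python3 look.py|grep plane; python3 -m handwheel '[[[0,0,-0.05],[0,0,0]],[[0,0,-0.1],[0,0,0]],[[0,0,-0.15],[0,0,0]],[[0,0,-0.15],[0,0,0]]]' 1;python3 look.py;python3 look.py|grep plane
```

```text
clock: 7.8
tool_pos: [0.5781, 0.0241, 0.0742]
orientation: [-179.9, 0.0, -81.6]
force: [-3.6, 2.5, 9.9]
opening: 0.0004
side wedge 347 [[512.7000122070312, 55.0], [524.9000244140625, -10.699999809265137], [572.0999755859375, -2.0], [560.0, 63.70000076293945]] maxx 0.5689
plane slope x,y [0.0007 0.0006 0.0597] n 6599 slab [677.3 -62.8] 9.25
7.85 [0.5781 0.0241 0.0741] [-3.61  1.74 10.66]
plane slope x,y [0.0013 0.0007 0.0597] n 6604 slab [677.4 -62.6] 9.38
clock: 8.23
tool_pos: [0.579, 0.0242, 0.1056]
orientation: [-179.8, 0.0, -81.6]
force: [0.2, 0.1, 0.4]
opening: 0.0005
side wedge 347 [[512.7999877929688, 57.099998474121094], [524.4000244140625, -8.899999618530273], [571.7999877929688, -0.6000000238418579], [560.2000122070312, 65.4000015258789]] maxx 0.5689
plane slope x,y [0.0013 0.001  0.0597] n 6636 slab [677.5 -62.7] 9.36
8.28 [0.5785 0.0242 0.1045] [-0.79 -0.51 -0.86]
plane slope x,y [0.0007 0.0015 0.0597] n 6677 slab [677.8 -63.1] 9.29
```

At 10 N the slab stays level within the image noise. At 25 N it yielded about 0.003 rad, so I'll wedge it slightly more firmly and press again.

```bash
python3 -m handwheel '[[[0,0.15,0],[0,0,0]],[[0,0.3,0],[0,0,0]],[[0,0.46,0],[0,0,0]],[[0,0.46,0],[0,0,0]]]' 1; python3 -m handwheel '[[[0,0,0.15],[0,0,0]],[[0,0,0.3],[0,0,0]],[[0,0,0.4],[0,0,0]],[[0,0,0.4],[0,0,0]]]' 1; python3 go.py .506 .0142 .0235 -81.5
```

```text
clock: 8.67
tool_pos: [0.4802, 0.0088, 0.1018]
orientation: [179.7, 0.0, -81.7]
force: [-1.8, 0.0, -0.8]
opening: 0.0006
clock: 9.0
tool_pos: [0.4837, 0.0094, 0.0193]
orientation: [179.6, -0.1, -81.7]
force: [-0.5, -0.3, -0.7]
opening: 0.0002
from [0.4837 0.0094 0.0193] [ 1.7961e+02 -8.0000e-02 -8.1660e+01] shift [-0.008, -0.114, -0.022] turn [0.0011, -0.0002, -0.0004]
```

```bash
python3 -m handwheel '[[[-0.008,-0.03,0],[0,0,0]],[[-0.008,-0.06,0],[0,0,0]],[[-0.008,-0.09,0],[0,0,0]],[[-0.008,-0.09,0],[0,0,0]]]' 1; python3 -m handwheel '[[[0,-0.008,0],[0,0,0]],[[0,-0.015,0],[0,0,0]],[[0,-0.015,0],[0,0,0]]]' 1;  python3 -m handwheel '[[[0,-0.006,0],[0,0,0]],[[0,-0.006,0],[0,0,0]]]' 1; python3 look.py
```

```text
clock: 9.33
tool_pos: [0.5068, 0.0155, 0.0243]
orientation: [-179.8, 0.0, -81.6]
force: [0.8, -0.0, -0.5]
opening: 0.0002
clock: 9.58
tool_pos: [0.5074, 0.0152, 0.0234]
orientation: [-180.0, 0.0, -81.6]
force: [0.6, -0.2, 0.1]
opening: 0.0003
clock: 9.75
tool_pos: [0.5083, 0.0153, 0.0231]
orientation: [-180.0, -0.0, -81.6]
force: [-0.1, 0.1, -0.8]
opening: 0.0008
side wedge 162 [[522.7999877929688, -4.599999904632568], [546.2000122070312, -25.0], [587.2999877929688, 22.200000762939453], [563.9000244140625, 42.599998474121094]] maxx 0.5691
plane slope x,y [0.0012 0.0014 0.0597] n 7428 slab [677.5 -62.3] 9.22
9.8 [0.5082 0.0153 0.023 ] [-1.14  0.26  0.05]
```

```bash
python3 -m handwheel '[[[0,-0.005,0],[0,0,0]],[[0,-0.005,0],[0,0,0]]]' 1; python3 -m handwheel '[[[0,-0.006,0],[0,0,0]],[[0,-0.006,0],[0,0,0]]]' 1; python3 look.py
```

```text
clock: 9.97
tool_pos: [0.5084, 0.0152, 0.0228]
orientation: [179.9, -0.0, -81.6]
force: [-2.8, -0.1, 1.6]
opening: 0.0002
clock: 10.13
tool_pos: [0.5086, 0.015, 0.0225]
orientation: [179.8, -0.0, -81.6]
force: [-5.7, 0.5, 4.9]
opening: 0.0004
side wedge 158 [[518.0, 32.400001525878906], [525.5, -8.699999809265137], [571.5999755859375, -0.30000001192092896], [564.0999755859375, 40.79999923706055]] maxx 0.5692
plane slope x,y [0.0013 0.0012 0.0597] n 7411 slab [677.5 -63.3] 9.24
10.18 [0.5086 0.015  0.0225] [-6.28  0.87  4.22]
```

```bash
python3 -m handwheel '[[[0,-0.004,0],[0,0,0]],[[0,-0.004,0],[0,0,0]]]' 1; python3 look.py; python3 -m handwheel '[[[0,-0.002,0],[0,0,0]],[[0,-0.002,0],[0,0,0]]]' 1; python3 look.py;python3 look.py|grep plane
```

```text
clock: 10.35
tool_pos: [0.5087, 0.0149, 0.0224]
orientation: [179.7, -0.0, -81.6]
force: [-7.6, 0.4, 6.5]
opening: 0.0004
side wedge 155 [[524.0999755859375, -5.300000190734863], [549.4000244140625, -24.399999618530273], [587.5, 25.799999237060547], [562.2999877929688, 45.0]] maxx 0.5692
plane slope x,y [0.001  0.0011 0.0597] n 7427 slab [677.7 -63.7] 9.21
10.4 [0.5087 0.0149 0.0224] [-7.97 -0.01  5.62]
clock: 10.57
tool_pos: [0.5088, 0.0149, 0.0224]
orientation: [179.7, -0.0, -81.6]
force: [-8.9, 1.9, 5.9]
opening: 0.0
side wedge 154 [[518.2000122070312, 32.29999923706055], [525.7000122070312, -9.399999618530273], [571.9000244140625, -1.2000000476837158], [564.5, 40.599998474121094]] maxx 0.5692
plane slope x,y [0.0011 0.0011 0.0597] n 7414 slab [677.3 -62.4] 9.29
10.62 [0.5088 0.0149 0.0224] [-9.11  0.6   6.53]
plane slope x,y [0.0011 0.0007 0.0597] n 7402 slab [677.5 -62.7] 9.25
```

The wedge is snug and the slab is still level. Now back off and press again.

```bash
python3 -m handwheel '[[[0,0.05,0],[0,0,0]],[[0,0.12,0],[0,0,0]],[[0,0.12,-0.15],[0,0,0]],[[0,0.12,-0.3],[0,0,0]],[[0,0.12,-0.41],[0,0,0]]]' 1; python3 -m handwheel '[[[0,-0.15,0],[0,0,0]],[[0,-0.3,0],[0,0,0]],[[0,-0.46,0],[0,0,0]],[[0,-0.46,0],[0,0,0]],[[0,-0.46,0],[0,0,0]]]' 1; python3 look.py; python3 go.py .581 .0245 .0755 -81.5
```

```text
clock: 11.08
tool_pos: [0.4882, 0.0124, 0.107]
orientation: [-179.9, 0.0, -81.6]
force: [1.4, -0.0, 0.5]
opening: 0.0004
clock: 11.5
tool_pos: [0.58, 0.0259, 0.1044]
orientation: [-180.0, -0.0, -81.6]
force: [-0.6, 1.2, -0.7]
opening: 0.0005
side wedge 346 [[514.2999877929688, 50.599998474121094], [525.2000122070312, -8.899999618530273], [571.5999755859375, -0.4000000059604645], [560.7000122070312, 59.099998474121094]] maxx 0.5691
plane slope x,y [0.0004 0.0009 0.0597] n 6641 slab [677.3 -62.4] 9.37
11.55 [0.5788 0.0257 0.1043] [-0.66 -0.07 -0.39]
from [0.5788 0.0257 0.1043] [179.98   0.   -81.63] shift [0.007, -0.01, 0.144] turn [0.0001, 0.0, -0.0004]
```

```bash
python3 -m handwheel '[[[0.007,-0.01,0.05],[0,0,0]],[[0.007,-0.01,0.1],[0,0,0]],[[0.007,-0.01,0.14],[0,0,0]],[[0.007,-0.01,0.144],[0,0,0]],[[0.007,-0.01,0.144],[0,0,0]]]' 1; python3 -m handwheel '[[[0,0,0.004],[0,0,0]],[[0,0,0.008],[0,0,0]],[[0,0,0.008],[0,0,0]]]' 1; python3 -m handwheel '[[[0,0,0.005],[0,0,0]],[[0,0,0.005],[0,0,0]]]' 1;for i in 1 2 3; do python3 look.py|tail -2; done
```

```text
clock: 11.97
tool_pos: [0.5803, 0.0244, 0.0753]
orientation: [179.9, -0.0, -81.6]
force: [0.2, -0.4, 0.2]
opening: 0.0002
clock: 12.22
tool_pos: [0.5811, 0.0247, 0.0746]
orientation: [-180.0, 0.0, -81.6]
force: [-0.3, -0.6, 0.4]
opening: 0.0006
clock: 12.38
tool_pos: [0.5812, 0.0247, 0.0743]
orientation: [-180.0, -0.0, -81.6]
force: [-2.2, 1.5, 5.2]
opening: 0.0004
plane slope x,y [0.0007 0.0013 0.0597] n 6574 slab [677.5 -63.3] 9.42
12.43 [0.5812 0.0247 0.0743] [-2.96 -0.36  5.19]
plane slope x,y [0.0009 0.0008 0.0597] n 6536 slab [677.7 -63.8] 9.34
12.48 [0.5812 0.0246 0.0743] [-2.66  0.81  5.69]
plane slope x,y [0.0013 0.0007 0.0597] n 6544 slab [677.8 -63.2] 9.03
12.53 [0.5812 0.0247 0.0743] [-2.53  0.87  4.96]
```

Level at 5 N. One firmer press (about 12–15 N), then lift off.

```bash
python3 -m handwheel '[[[0,0,0.006],[0,0,0]],[[0,0,0.006],[0,0,0]]]' 1;for i in 1 2 3; do python3 look.py|tail -2; done
python3 -m handwheel '[[[0,0,-0.05],[0,0,0]],[[0,0,-0.15],[0,0,0]],[[0,0,-0.25],[0,0,0]],[[0,0,-0.35],[0,0,0]],[[0,0,-0.5],[0,0,0]]]' 1; python3 -m handwheel '[[[0,0.2,0],[0,0,0]],[[0,0.4,0],[0,0,0]],[[0,0.6,0],[0,0,0]],[[0,0.7,0],[0,0,0]],[[0,0.7,0],[0,0,0]]]' 1; for i in 1 2; do python3 look.py|tail -2; done; python3 - <<'E'
from h import *
s=snapshot("side");save(s["color"][120:330,180:460],"p7.png",2.8)
E
```

```text
clock: 12.7
tool_pos: [0.5812, 0.0247, 0.0741]
orientation: [-180.0, -0.0, -81.6]
force: [-6.7, 1.4, 14.9]
opening: 0.0004
plane slope x,y [0.0016 0.0003 0.0597] n 6553 slab [677.5 -62.4] 9.25
12.75 [0.5812 0.0247 0.0741] [-5.74  1.38 13.75]
plane slope x,y [0.0018 0.0009 0.0597] n 6562 slab [677.7 -62.8] 9.17
12.8 [0.5812 0.0247 0.0741] [-4.86  0.17 13.6 ]
plane slope x,y [0.0013 0.0002 0.0597] n 6545 slab [677.5 -62.4] 9.22
12.85 [0.5812 0.0247 0.0741] [-6.45  2.04 14.44]
clock: 13.27
tool_pos: [0.5799, 0.0244, 0.1721]
orientation: [179.8, -0.0, -81.6]
force: [0.8, -0.5, 0.1]
opening: 0.0003
clock: 13.68
tool_pos: [0.4385, 0.0031, 0.173]
orientation: [-180.0, 0.1, -81.6]
force: [-1.2, 0.6, 0.4]
opening: 0.0007
plane slope x,y [0.0014 0.0008 0.0597] n 7432 slab [677.4 -62.9] 9.28
13.73 [0.4411 0.0038 0.1734] [ 1.06 -0.51 -0.66]
plane slope x,y [0.0011 0.0002 0.0597] n 7452 slab [677.6 -63. ] 9.24
13.78 [0.4426 0.0043 0.1735] [0.95 0.34 0.02]
```

View pics/p7.png

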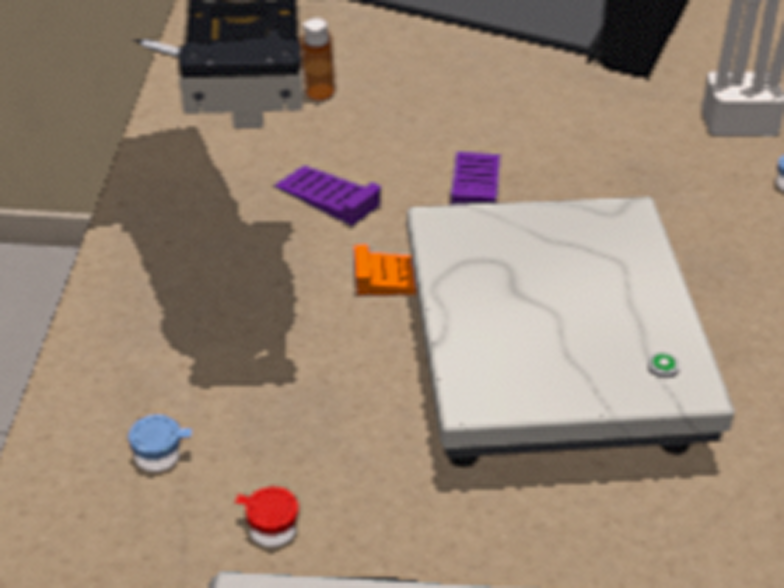

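The wedge (355–413, 272) sits under the corner. The slab, bottle and cups are where they were, and the gripper is clear of everything.

```bash
python3 -m handwheel '[[[0,0,0],[0,0,0]],[[0,0,0],[0,0,0]],[[0,0,0],[0,0,0]],[[0,0,0],[0,0,0]]]' 1; python3 look.py; python3 -c "
from plant import *
print(close_job())"
```

```text
clock: 14.17
tool_pos: [0.4429, 0.0042, 0.172]
orientation: [180.0, -0.0, -81.6]
force: [-0.1, -0.1, 0.0]
opening: 0.0002
side wedge 332 [[512.5999755859375, 55.0], [525.7000122070312, -9.0], [572.2999877929688, 0.6000000238418579], [559.2000122070312, 64.5]] maxx 0.569
plane slope x,y [0.001  0.001  0.0597] n 7408 slab [677.5 -62.9] 9.26
14.22 [0.4428 0.0042 0.172 ] [ 0.79 -0.44 -0.49]
the job is handed in; nothing more can be done
None
```

The slab now stands level on the orange wedge and no longer rocks. I handed the job in at about 14 s of the 48 s allowed; the hand-in reports no verdict.

- **First round:** I pushed the wedge thin end first under the short foot with closed fingertips until it resisted at about 6 N, then pressed above the foot. The slab stayed level at 10 N, but at 25 N it gave about 0.003 rad. That is more than the 0.002 rad allowed, though under a much heavier press than the few N described.
- **Second round:** I pushed the wedge on to about 9 N, which moved it only 0.3 mm, and pressed again. The tilt was no more than the camera noise at 5 N and about 0.0008 rad at 14 N. I did not repeat the 25 N press.
- **Last check, after drawing back:** the slab's slope and position match the start to within the camera noise (about 0.0003 rad and 0.5 mm). By eye the bottle and cups had not moved; I did not measure them. The robot was touching nothing.

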